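# Load the die block under the leaf spring

## Robot

A 6-joint arm with a two-finger parallel gripper is mounted at the origin on the work surface. World frame = base frame: x ahead of the robot, y to its left, z up, the work surface at z = 0. Lengths are in m, angles in degrees, forces in N, time in s.
With the tool pointing down it reaches from about 0.4 to 0.825 m from the base axis. Payload 7 kg.
Tool frame: the origin (TCP) lies at the very end of the fingers, on their centre line; the grasp point (between the pads) lies 19 mm behind it (r.grasp_offset is the z of the grasp point in the tool frame, in m); z points along the fingers, y is the direction in which the jaws open and shut (so a half turn about z gives the same grasp; the last joint's range is limited). The gripper opens to 88 mm and grips with 3 to 60 N. Pads are 19 mm wide; open, the fingers measure 130 mm over their backs; the gripper's body (78 mm by 193 mm) begins 47 mm behind the grasp point.
Start: joints at [88.814, 20.546, 0.682, 0, -70.136, -16.507], TCP at [0.205, 0.643, 0.227] pointing down, gripper open.
Joint ranges: [-176.03, 176.03], [-82.01, 121.73], [-58.28, 71.71], [-173.87, 95.51], [-174.79, -0.11], [-173.66, 173.66]. Speed limits (degrees/s): [136.94, 136.94, 172.46, 180, 180, 180].

## Interface

Orientations are given as [roll, pitch, yaw] about the fixed x, y, z axes, in that order (R = Rz(yaw) Ry(pitch) Rx(roll)).
In Python, from plant import r gives the robot as it stands.
- The arm moves only by the tool carry_out, never from a script. Its argument "plan" is a list of rows, each a list of 6 numbers: the shift along the world's x, y, z in m, then the turn, a rotation vector about the world's x, y, z in rad. In form: [[tx, ty, tz, wx, wy, wz], ...]. A call has 1 to 12 rows; each row shifts and turns the pose as measured when the row begins; what a row does not reach is not made up. A row lasts 1/12 s, in which the tool goes at most 41.7 mm and 7.16 degrees, less where a joint would pass 70% of its speed; a pose out of reach is approached as far as the arm can. A call with a gripper value outside its range is refused whole. "fingers" is the closure, from -1 (fully open) to 1 (shut), set as the call begins (left out, the last holds). The fingers move at their own pace and stop on an object; "force" is the grip in N (left out, the last holds). Time passes only in rows, so rows that do not move let the fingers close. It gives the time, the measured TCP pose, the force and the opening at its end, in the units of the state.
- r.get_state(): the state, without advancing time (a new reading comes with each control period).
- r.capture(name): name is "scene" or "top" or "wrist"; returns the picture (480x640x3 uint8, red, green, blue); there is no depth.
- r.camera_model(name): a dict with "fov_y" (degrees; the focal length in pixels is half the picture's height over the tangent of half this angle, whatever the lens; pixels are square), "cx", "cy" (the principal point, pixels), "R" (3x3) and "t" (3): a world point X has camera coordinates R X + t; the wrist camera has in their place "mount" (4x4, takes a point from camera to tool coordinates, whose origin is the TCP and whose axes are the flange's). Camera axes: x right, y down, z forward; pixel columns grow to the right and rows downward; lengths in m; the calibration is good to about 2 mm. A picture is of the moment at which its call begins: read the wrist's pose just before it. camera_model takes no time and is no camera call.
- r.close_job(): hands the job in, once; it reports no verdict.
The state is a dict: "time_s": time; "joints": joint angles; "qd": joint speeds; "joint_torque": joint torques, N m; "tcp_pos": TCP position; "eef_rot": TCP orientation; "contact_force": force on the tool from outside, world axes, zero at the start; "moment": the same for the moment, N m; "gripper_width": finger opening in m.
Only numpy, scipy, OpenCV 4.12 (cv2) and the standard library are available. Lean on these libraries where they do the work, as an engineer would, in place of code of your own. Each camera call takes 0.05 s, during which the arm holds its last target.

## Task

Load the wooden die block into the small embosser: with a fingertip or the closed fingers, press down hard on its bare tail, behind the low ridge, until the sprung loading plate under it is fully down, and keep pressing while you slide it along the guide, under the leaf spring, until its nose is home against the end stop. Then let go, so that the loading plate springs back up behind the block. Only press and slide: never lift the block, and leave everything else on the table where it is.

Things in the scene. Friction and masses are not known exactly. Their poses are not given: they have to be found in the camera images.
- jig: The embosser's loading guide, fixed, 335 x 115 mm. Origin at table height on its centre line, where the loading plate (-x side) meets the fixed steel bed. Its x axis is the sliding direction, y to its left, z up. Bed: x = 0 to 122 mm, top 22 mm above the table. Two side walls, 36 mm high above the table, 63 mm apart inside, 8 mm thick, x = -98 to 122 mm.
- bridge (a point): Middle of the underside of the rigid bridge across the guide (guide x = 60 to 74 mm): underside 43 mm, top 57 mm above the table, screw heads 60 mm. A block on the raised plate strikes it with its nose; it passes only with the plate at least 6 mm down.
- plate (a joint): Sprung aluminium loading plate, 89 x 58 mm (guide x = -90 to -1 mm), under the block at the start. 0 = up (top 31 mm above the table, 9 mm above the bed); grows as pressed, 0.0085 m = fully down, 0.5 mm above the bed. It stays level; about 7 N start it, 11 N hold it down. Once the whole block is on the bed and the fingers are off, it springs up behind the block.
- block: The die block: pale waxed wood, 120 x 60 x 18 mm, about 0.22 kg, loose, on the loading plate. Origin at the centre of its underside, +x towards its nose, z up. A ridge 6 mm wide, 5 mm tall crosses its top 32 to 38 mm from the tail end; ahead of it a flush brass plate. Home: origin at guide x = 62 mm, underside 22 mm, top 40 mm above the table; ridge and tail still behind the bridge.
- tread (a point): Centre of the bare tail area on the block's top, the place to press: 16 mm from the tail end, 16 mm behind the ridge's back face. Pushing forward against the ridge keeps a finger from slipping. Moves with the block; axes as the block's.
- nose (a point): Middle of the block's front (nose) face, 9 mm above its underside.
- stop_face (a point): Middle of the end stop's face (guide x = 122 mm), which the nose must reach; 31 mm above the table. The stop's top is 48 mm high; behind it stands a small embossing head with a round knob, 112 mm high, guide x = 161 to 209 mm.
- leaf_tip (a point): Underside of the free tip of the steel leaf spring, 26 mm wide, hinged at the bridge's far side and sloping down along the sliding direction. At rest its tip is 34 mm above the table; the block lifts it about 6 mm in passing and it then bears on the block's top with about 5 N.
- marker_cup: Bystander, loose: white cup full of markers, 72 mm across, about 125 mm tall. Origin at the centre of its underside.
- ink_jar: Bystander, loose: small jar, 52 mm across, 50 mm tall. Origin at the centre of its underside.
- spare_block: Bystander, loose: darker wooden block 90 x 60 x 18 mm without a ridge, lying on the table: not part of the job. Origin at the centre of its underside.
- tape_roll: Bystander, loose: roll of paper tape lying flat, 72 mm across, 24 mm tall. Origin at the centre of its underside.
- eraser: Bystander, loose: white eraser 55 x 24 x 13 mm. Origin at the centre of its underside.
- marker: Bystander, loose: square-bodied marker lying down, 135 x 16 x 16 mm. Origin on its underside, near its middle.
- glue_bottle: Bystander, loose: white bottle, 48 mm across, 110 mm tall. Origin at the centre of its underside.
Not all that is in view belongs to the job. Leave any blue or orange look-alike of the block alone.

How it is judged (in metres and radians):
On the way, in this order (a step that is already met when the one before it is completed fails the run):
1. the fingers press the block, and the loading plate with it, down (at least 6.5 mm) before it has gone far under the bridge (value of joint plate above 0.0065 m and contact force between the fingers and block above 5 N and x of block in the frame of jig below 0.02 m), for 0.05 s.
2. the block reaches home: nose within 3 mm of the end stop, lying on the bed (x of block in the frame of jig between 0.059 and 0.065 m and y of block in the frame of jig between -0.003 and 0.003 m and z of block in the frame of jig between 0.0195 and 0.024 m and angle between block's own z axis and vertical below 0.035 rad), for 0.05 s.
At the end, for the whole second after the job is handed in: The block lies flat on the bed (tilt below 0.035 rad, underside within about 2 mm of the bed), its nose within 3 mm of the end stop, within 3 mm of the centre line, at rest, and the loading plate is back up behind it (joint below 2 mm) (all of step 2 and value of joint plate below 0.002 m and linear speed of block below 0.01 m/s); the robot touches nothing.
It fails at once if the block is lifted (underside more than 9 mm above its place on the raised plate) or tipped by more than 0.25 rad (z of block in the frame of jig above 0.04 m or angle between block's own z axis and vertical above 0.25 rad).
It fails at once if a bystander is moved by more than 20 mm (distance of any of marker_cup, ink_jar, spare_block, tape_roll, eraser, marker, glue_bottle from where it was at the start of the episode above 0.02 m).
It also fails if it takes over 42 s, if anything falls off the work surface, if the arm or the gripper's body presses on something with over 40 N, if the wrist force passes 120 N, or if a joint passes its speed limit or range.

## Working session

There is one attempt and no reset: what is moved stays moved. The work goes in short steps, Python scripts to look and compute and a tool call to move; the robot and the scene stay as the last step left them, time stands still between calls to the robot, and variables do not carry over. Pictures are saved under pics/ and viewed, and the job is handed in when it is done.

Besides the shell and the picture viewer there is one more tool, called in YAML: its name, and indented under it one key for each argument. carry_out: Moves the arm, as the interface text tells. Its arguments: {"type":"object","properties":{"plan":{"type":"array"},"fingers":{"type":"number"},"force":{"type":"number"}},"required":["plan"]}

```bash
mkdir -p pics; ls
python3 - <<'E'
from plant import r
import cv2,json
print(r.get_state())
for n in("scene","top"):
    cv2.imwrite(f"pics/{n}0.png",r.capture(n)[:,:,::-1]); print(n,r.camera_model(n))
print(r.camera_model("wrist"))
E
```

```text
pics
{'time_s': 0.0, 'joints': array([ 8.88121994e+01,  2.05908090e+01,  6.34541312e-01, -2.22117521e-02,
       -7.01348392e+01, -1.65075828e+01]), 'qd': array([ 0.04657507, -0.1084287 , -0.06241641,  0.01632503, -0.03947491,
       -0.07436842]), 'joint_torque': array([ 9.08765778e-04, -5.82712841e+01,  2.93042529e+01,  6.99683368e+00,
        6.95352210e-03, -1.65289262e-04]), 'tcp_pos': array([0.20502704, 0.64260146, 0.225629  ]), 'eef_rot': array([ 1.79906715e+02, -5.87023383e-03, -1.77029429e+01]), 'contact_force': array([-0.36837799, -0.92584681, -1.47855949]), 'moment': array([ 0.00987958,  0.02212186, -0.05363747]), 'gripper_width': 0.08775631993892531}
scene {'fov_y': 52.73163662155914, 'cx': 326.2114903527499, 'cy': 244.90170893591218, 'R': array([[-0.74518388,  0.66675562, -0.01174422],
       [ 0.52490994,  0.57560919, -0.62701166],
       [-0.41130346, -0.47340364, -0.77892134]]), 't': array([ 0.44516818, -0.27964042,  1.28126129])}
top {'fov_y': 49.43531966499778, 'cx': 321.78794046576826, 'cy': 241.29112614514963, 'R': array([[ 0.00360922, -0.99994416,  0.00993219],
       [-0.99036862, -0.00494902, -0.13836725],
       [ 0.13840868, -0.00933713, -0.99033118]]), 't': array([0.01489751, 0.60687255, 0.91721657])}
{'fov_y': 67.32639048065727, 'cx': 317.3767704392008, 'cy': 237.84744742175153, 'mount': array([[ 1.13358745e-03, -9.56523971e-01, -2.91651519e-01,
         7.90785441e-02],
       [ 9.99998786e-01,  7.72563814e-04,  1.35301974e-03,
        -6.23708000e-04],
       [-1.06887641e-03, -2.91652699e-01,  9.56523685e-01,
        -1.58638461e-01],
       [ 0.00000000e+00,  0.00000000e+00,  0.00000000e+00,
         1.00000000e+00]])}
```

View pics/scene0.png

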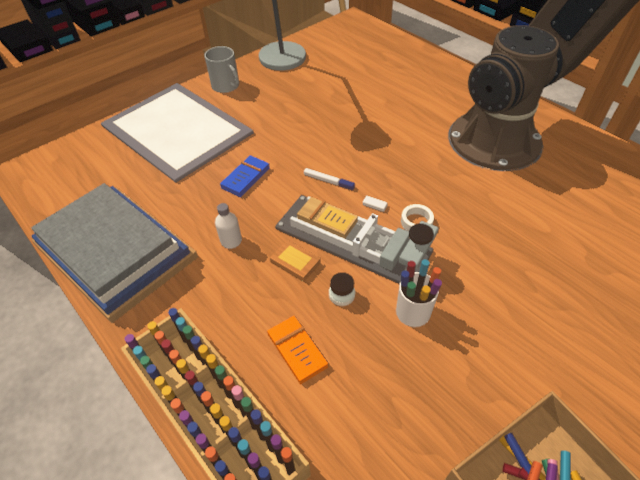

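View pics/top0.png

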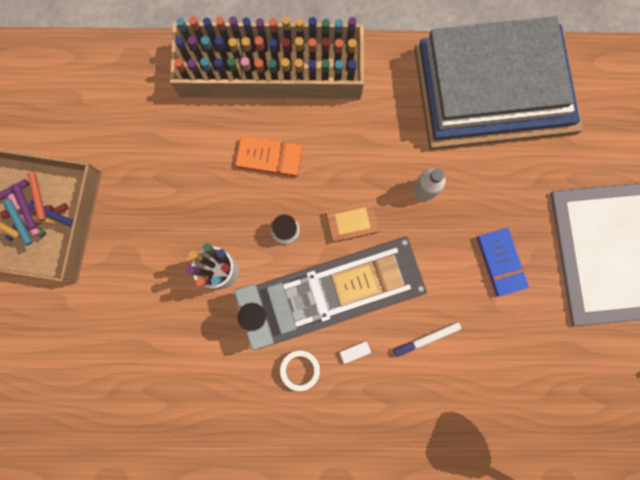

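The top view shows the jig centred near (330,292). The block lies on its right half, with the brass plate at (357,285) and the bare tail at (388,273). The embosser knob is at (252,316), so sliding runs to image left (about world +y). Look-alikes: blue (502,262), orange (268,156), and the dark spare (352,222). I'll enlarge the jig.

Run:
```python
import cv2
a=cv2.imread("pics/top0.png")[225:355,230:430]
cv2.imwrite("pics/top0c.png",cv2.resize(a,None,fx=4,fy=4,interpolation=cv2.INTER_CUBIC))
a=cv2.imread("pics/scene0.png")[180:285,270:450]
cv2.imwrite("pics/scene0c.png",cv2.resize(a,None,fx=4.4,fy=4.4,interpolation=cv2.INTER_CUBIC))
```

```text
(no output)
```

View pics/top0c.png

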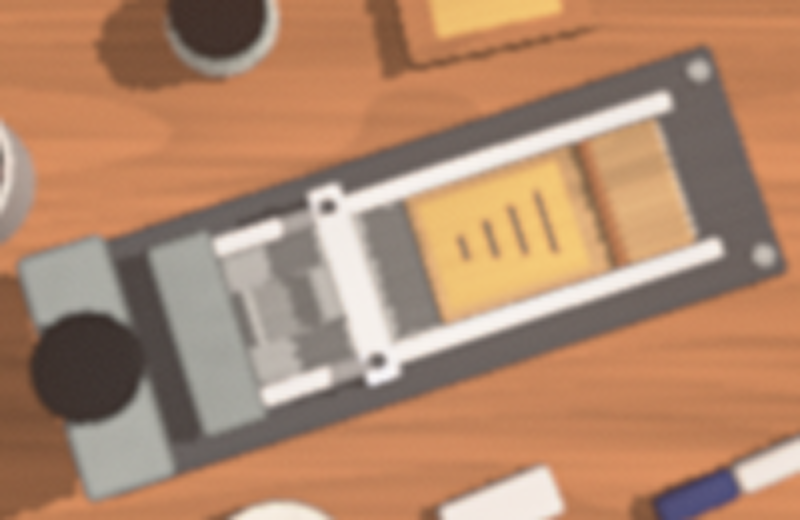

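View pics/scene0c.png

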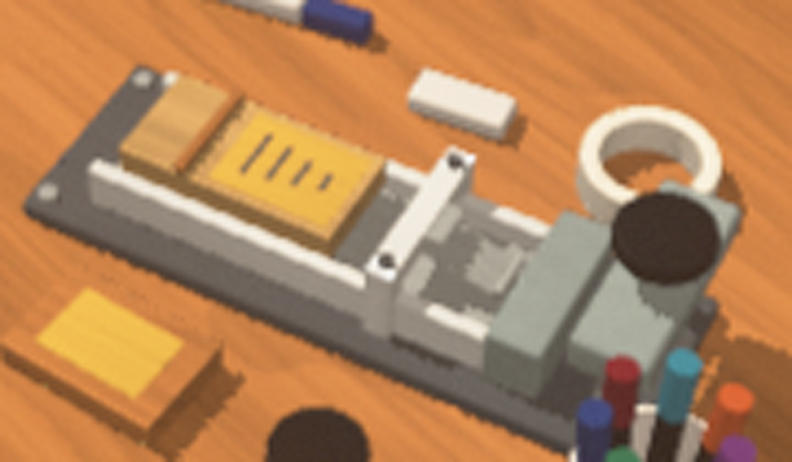

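```bash
cat > h.py <<'E'
import numpy as np
from plant import r
def ray(name,u,v,z):
    m=r.camera_model(name); f=240/np.tan(np.radians(m["fov_y"]/2))
    R=np.array(m["R"]);t=np.array(m["t"]); c=-R.T@t
    d=R.T@np.array([(u-m["cx"])/f,(v-m["cy"])/f,1]); return c+d*(z-c[2])/d[2]
def top(u,v,z): return ray("top",(u+.5)/4-.5+230,(v+.5)/4-.5+225,z)
def sc(u,v,z): return ray("scene",(u+.5)/4.4-.5+270,(v+.5)/4.4-.5+180,z)
E
python3 - <<'E'
from h import *
P={'wR_in':(718,237,.036),'wR_out':(724,255,.036),'wL_out':(667,92,.036),'wL_in':(672,107,.036),
'stopL':(212,235,.048),'stopR':(266,405,.048),'brL':(310,190,.057),'brL2':(340,183,.057),'brR2':(398,378,.057),'brR':(370,385,.057),
'scL':(328,206,.06),'scR':(377,361,.06),'tailL':(655,120,.049),'tailR':(696,240,.049),'noseL':(408,200,.049),'noseR':(440,322,.049),'ridgebL':(583,140,.054),'ridgebR':(620,265,.054)}
W={k:top(*v)[:2] for k,v in P.items()}
for k in W: print(k,W[k].round(4))
S={'scL':sc(387,261,.06),'scR':sc(456,160,.06),'tailR':sc(176,74,.049),'tailL':sc(121,150,.049),'noseL':sc(332,246,.049),'noseR':sc(386,157,.049),'wL':sc(92,165,.036)}
for k in S: print('scene',k,S[k].round(4))
from scipy.optimize import least_squares
# guide y: left is + ; image-upper side is guide -y
J={'wR_in':(-.098,.0315),'wR_out':(-.098,.0395),'wL_out':(-.098,-.0395),'wL_in':(-.098,-.0315)}
def f(p,show=False):
    x,y,a=p; c,s=np.cos(a),np.sin(a); R=np.array([[c,-s],[s,c]]); o=[]
    for k,q in J.items(): o+=list(R@q+p[:2]-W[k])
    def loc(w): return R.T@(w-p[:2])
    for k in('stopL','stopR'): o.append(loc(W[k])[0]-.122)
    for k,v in(('brL',.074),('brL2',.06),('brR2',.06),('brR',.074),('scL',.067),('scR',.067)): o.append(loc(W[k])[0]-v)
    o.append(loc((W['scL']+W['scR'])/2)[1])
    return np.array(o)
s=least_squares(f,[.5,-.1,1.8]); print(s.x,np.degrees(s.x[2]),(s.fun*1000).round(1))
p=s.x;c,sn=np.cos(p[2]),np.sin(p[2]);R=np.array([[c,-sn],[sn,c]])
for k in W: print(k,((W[k]-p[:2])@R*1000).round(1))
for k in S: print('sc',k,((S[k][:2]-p[:2])@R*1000).round(1))
print('axis',R[:,0],'tread if block x at -?')
E
```

```text
wR_in [ 0.5296 -0.143 ]
wR_out [ 0.5214 -0.1456]
wL_out [ 0.5965 -0.1207]
wL_in [ 0.5895 -0.1229]
stopL [0.5288 0.0881]
stopR [0.4531 0.0629]
brL [0.5487 0.0438]
brL2 [0.5519 0.0303]
brR2 [0.4653 0.0041]
brR [0.4622 0.0165]
scL [0.5413 0.0356]
scR [0.4728 0.0135]
tailL [ 0.582 -0.113]
tailR [ 0.5274 -0.1307]
noseL [ 5.45e-01 -5.00e-04]
noseR [ 0.4902 -0.0149]
ridgebL [ 0.5721 -0.0795]
ridgebR [ 0.5158 -0.0955]
scene scL [0.5419 0.0357 0.06  ]
scene scR [0.4729 0.0126 0.06  ]
scene tailR [ 0.5285 -0.132   0.049 ]
scene tailL [ 0.5829 -0.1105  0.049 ]
scene noseL [0.5482 0.0051 0.049 ]
scene noseR [ 0.4893 -0.0186  0.049 ]
scene wL [ 0.5931 -0.1222  0.036 ]
[ 0.5286554  -0.03979858  1.88642014] 108.08391228711614 [-0.5  0.3  0.1  0.4  0.1 -0.  -0.5 -0.3 -0.5 -0.9 -0.8 -0.5  1.4  0.2
  0.8  1.   0.6]
wR_in [-98.4  31.1]
wR_out [-98.3  39.8]
wL_out [-98.  -39.4]
wL_in [-97.9 -32.1]
stopL [121.5 -39.9]
stopR [121.1  39.9]
brL [ 73.2 -45. ]
brL2 [ 59.5 -43.9]
brR2 [61.4 46.6]
brR [74.2 45.7]
scL [ 67.8 -35.4]
scR [68.  36.6]
tailL [-86.1 -27.9]
tailR [-86.1  29.4]
noseL [ 32.3 -27.7]
noseR [35.6 28.8]
ridgebL [-51.2 -29. ]
ridgebR [-49.   29.5]
sc scL [ 67.6 -36. ]
sc scR [67.1 36.7]
sc tailR [-87.6  28.7]
sc tailL [-84.  -29.6]
sc noseL [ 36.7 -32.5]
sc noseR [32.3 30.8]
sc wL [-98.3 -35.6]
axis [-0.31040953  0.95060293] tread if block x at -?
```

Run:
```python
from h import *
p=np.array([.5287,-.0398]);a=np.radians(108.08);c,sn=np.cos(a),np.sin(a);R=np.array([[c,-sn],[sn,c]])
for n,u,v,z in(("cupbase?",214,268,.1),("bottlecap",438,175,.11),("jar",286,230,.05),("spare",352,222,.018),("tape",300,371,.024),("eraser",355,353,.013)):
    w=ray("top",u,v,z); print(n,w.round(3),((w[:2]-p)@R*1000).round())
for gx in(-.066,-.05,.018,.022): print(gx,(p+R@[gx,0]).round(4))
```

```text
cupbase? [0.552 0.202 0.1  ] [223. -97.]
bottlecap [ 0.715 -0.184  0.11 ] [-195. -132.]
jar [0.626 0.083 0.05 ] [  87. -131.]
spare [ 0.647 -0.04   0.018] [ -37. -113.]
tape [0.372 0.056 0.024] [140. 119.]
eraser [ 0.403 -0.045  0.013] [ 34. 121.]
-0.066 [ 0.5492 -0.1025]
-0.05 [ 0.5442 -0.0873]
0.018 [ 0.5231 -0.0227]
0.022 [ 0.5219 -0.0189]
```

carry_out:
  plan:
    - [0.0165, -0.036, 0, 0, 0, -0.079]
    - [0.0165, -0.036, 0, 0, 0, -0.079]
    - [0.0165, -0.036, 0, 0, 0, -0.079]
    - [0.0165, -0.036, 0, 0, 0, -0.079]
    - [0.0165, -0.036, 0, 0, 0, -0.079]
    - [0.0165, -0.036, 0, 0, 0, -0.079]
    - [0.0165, -0.036, 0, 0, 0, -0.079]
    - [0.0165, -0.036, 0, 0, 0, -0.079]
    - [0.0165, -0.036, 0, 0, 0, -0.079]
    - [0.0165, -0.036, 0, 0, 0, -0.079]
    - [0.0165, -0.036, 0, 0, 0, -0.079]
    - [0.0165, -0.036, 0, 0, 0, -0.079]
  fingers: 1
  force: 40

```text
time_s: 1.1
tcp_pos: [0.4023, 0.1941, 0.2182]
eef_rot: [179.4, -0.2, -73.9]
contact_force: [1.4, 0.3, -0.2]
gripper_width: 0.0129
```

carry_out:
  plan:
    - [0.0147, -0.0297, -0.008, 0, 0, 0.003]
    - [0.0147, -0.0297, -0.008, 0, 0, 0.003]
    - [0.0147, -0.0297, -0.008, 0, 0, 0.003]
    - [0.0147, -0.0297, -0.008, 0, 0, 0.003]
    - [0.0147, -0.0297, -0.008, 0, 0, 0.003]
    - [0.0147, -0.0297, -0.008, 0, 0, 0.003]
    - [0.0147, -0.0297, -0.008, 0, 0, 0.003]
    - [0.0147, -0.0297, -0.008, 0, 0, 0.003]
    - [0.0147, -0.0297, -0.008, 0, 0, 0.003]
    - [0, 0, 0, 0, 0, 0]
    - [0, 0, 0, 0, 0, 0]

```text
time_s: 2.02
tcp_pos: [0.5379, -0.0954, 0.1417]
eef_rot: [179.4, 0.0, -73.0]
contact_force: [-0.9, -0.0, -0.4]
gripper_width: 0.0007
```

Run:
```python
from plant import r
import cv2
s=r.get_state();print(s['tcp_pos'],s['eef_rot'],s['gripper_width'],s['contact_force'])
cv2.imwrite("pics/w1.png",r.capture("wrist")[:,:,::-1])
```

```text
[ 0.53785658 -0.09542781  0.14173271] [ 1.79445590e+02  2.40848012e-02 -7.30032234e+01] 0.0007292058560960665 [-0.87504756 -0.00155785 -0.37787484]
```

View pics/w1.png

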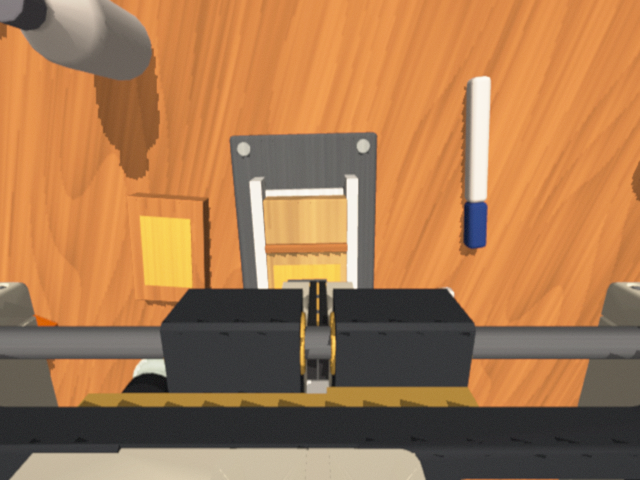

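The wrist view shows the block's tail edge at row ~197 (cols 265–346), the ridge at row ~247, and the walls at cols 257 and 352. I'll cross-check this against the top-camera fit.

```bash
cat >> h.py <<'E'
from scipy.spatial.transform import Rotation as Ro
JP=np.array([.5287,-.0398]);_a=np.radians(108.08);JR=np.array([[np.cos(_a),-np.sin(_a)],[np.sin(_a),np.cos(_a)]])
def g(w): return np.r_[(np.asarray(w)[:2]-JP)@JR*1000,np.asarray(w)[2]*1000].round(1)
def wr(u,v,z,pos,rot):
    m=r.camera_model("wrist"); f=240/np.tan(np.radians(m["fov_y"]/2)); M=np.array(m["mount"])
    T=np.eye(4);T[:3,:3]=Ro.from_euler('xyz',rot,degrees=True).as_matrix();T[:3,3]=pos;T=T@M
    d=T[:3,:3]@np.array([(u-m["cx"])/f,(v-m["cy"])/f,1]);c=T[:3,3];return c+d*(z-c[2])/d[2]
E
python3 - <<'E'
from h import *
import cv2
s=r.get_state();P=s['tcp_pos'];E=s['eef_rot'];print(g(P))
a=cv2.imread("pics/w1.png")[120:300,220:400];cv2.imwrite("pics/w1c.png",cv2.resize(a,None,fx=3.3,fy=3.3,interpolation=cv2.INTER_CUBIC))
for n,u,v,z in(("tailL",264,197,.049),("tailR",347,196,.049),("wl",257,181,.036),("wr",352,178,.036),("ridge",306,243,.054)):
    print(n,g(wr(u,v,z,P,E)))
E
```

```text
[-55.3   8.7 141.6]
tailL [-88.2 -27.5  49. ]
tailR [-87.8  30.9  49. ]
wl [-97.7 -33.7  36. ]
wr [-98.6  35.7  36. ]
ridge [-55.3   1.3  54. ]
```

View pics/w1c.png

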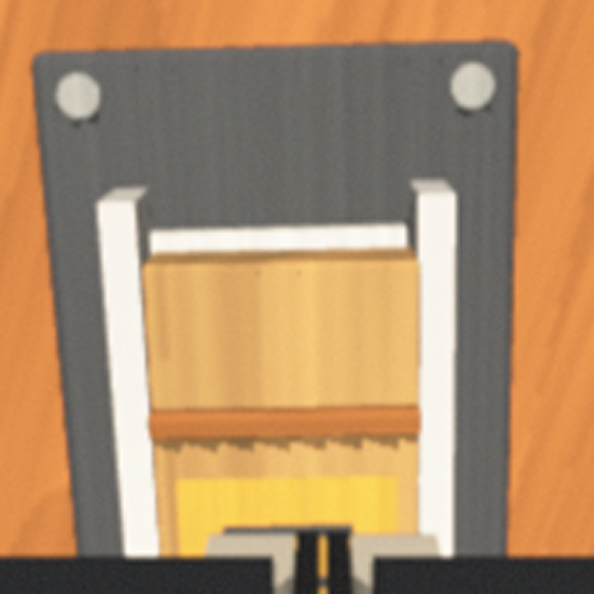

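carry_out:
  plan:
    - [0.0042, -0.0036, -0.02, 0.001, -0.003, 0.007]
    - [0.0042, -0.0036, -0.02, 0.001, -0.003, 0.006]
    - [0.0042, -0.0036, -0.02, 0.001, -0.003, 0.006]
    - [0, 0, -0.012, 0, 0, 0]
    - [0, 0, 0, 0, 0, 0]

```text
time_s: 2.48
tcp_pos: [0.5508, -0.1019, 0.0699]
eef_rot: [-179.7, 0.0, -71.6]
contact_force: [-0.6, 0.5, 0.0]
gripper_width: 0.0005
```

Run:
```python
from h import *
s=r.get_state();print(s['time_s'],g(s['tcp_pos']),s['tcp_pos'],s['eef_rot'],s['contact_force'])
```

```text
2.4833 [-65.9  -1.7  69.9] [ 0.55081351 -0.10194392  0.06989885] [-1.79696499e+02  2.09298816e-03 -7.15803981e+01] [-0.60874094  0.48874737  0.02857748]
```

carry_out:
  plan:
    - [-0.0007, -0.0045, -0.004, 0, 0, -0.005]
    - [0, 0, -0.008, 0, 0, 0]
    - [0, 0, -0.004, 0, 0, 0]
    - [0, 0, 0, 0, 0, 0]

```text
time_s: 2.82
tcp_pos: [0.5507, -0.1041, 0.0553]
eef_rot: [-179.5, -0.0, -71.7]
contact_force: [-0.3, -0.3, 0.4]
gripper_width: 0.0001
```

Run:
```python
from h import *
import cv2
s=r.get_state();print(s['time_s'],g(s['tcp_pos']),s['tcp_pos'],s['eef_rot'],s['contact_force'])
a=r.capture("scene")[:,:,::-1][150:300,240:440];cv2.imwrite("pics/s2.png",cv2.resize(a,None,fx=4,fy=4,interpolation=cv2.INTER_CUBIC))
```

```text
2.8167 [-68.   -1.   55.3] [ 0.55072098 -0.10412241  0.0552621 ] [-1.79539281e+02 -3.61872408e-02 -7.16700546e+01] [-0.33366493 -0.31891345  0.38892178]
```

View pics/s2.png

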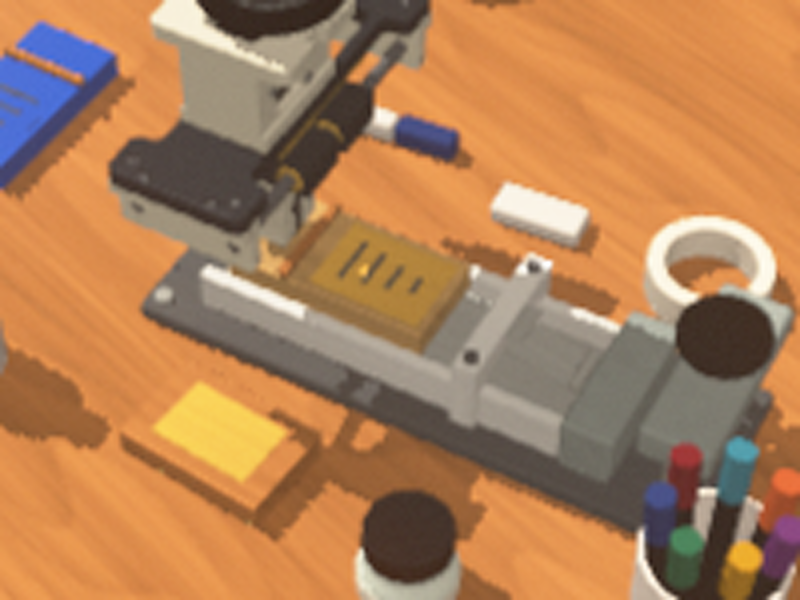

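The closed fingers sit over the bare tail, behind the ridge (about (300,235) in the crop). Now I'll press.

carry_out:
  plan:
    - [0, 0.0, -0.004, 0, 0, 0]
    - [0, 0, -0.004, 0, 0, 0]
    - [0, 0, -0.004, 0, 0, 0]

```text
time_s: 3.12
tcp_pos: [0.5526, -0.104, 0.0456]
eef_rot: [-179.3, -0.1, -71.6]
contact_force: [-2.9, 0.8, 9.6]
gripper_width: 0.0005
```

carry_out:
  plan:
    - [0, 0.0, -0.005, 0, 0, 0]
    - [0, 0, -0.005, 0, 0, 0]

```text
time_s: 3.28
tcp_pos: [0.5547, -0.1046, 0.0399]
eef_rot: [-179.1, -0.3, -71.5]
contact_force: [-24.9, 7.2, 76.1]
gripper_width: 0.0005
```

Run:
```python
from h import *
s=r.get_state();print(s['time_s'],g(s['tcp_pos']),s['tcp_pos'],s['eef_rot'],s['contact_force'],s['moment'])
```

```text
3.2833 [-69.7  -4.6  39.9] [ 0.55470823 -0.10458246  0.03989573] [-179.09815589   -0.29953927  -71.45372712] [-24.89740618   7.17526888  76.09854069] [2.8942065  9.60156887 0.1016739 ]
```

carry_out:
  plan:
    - [0, 0, -0.001, 0, 0, 0]

```text
time_s: 3.37
tcp_pos: [0.5551, -0.1048, 0.0413]
eef_rot: [-179.0, -0.4, -71.4]
contact_force: [-4.6, 0.5, 11.1]
gripper_width: 0.0003
```

carry_out:
  plan:
    - [0, 0, -0.001, 0, 0, 0]

```text
time_s: 3.45
tcp_pos: [0.5553, -0.105, 0.0419]
eef_rot: [-179.0, -0.4, -71.4]
contact_force: [-4.4, 1.4, 10.3]
gripper_width: 0.0007
```

carry_out:
  plan:
    - [-0.0025, 0.003, -0.0035, -0.001, 0.003, 0]
    - [-0.0025, 0.003, -0.0035, -0.001, 0.003, 0]

```text
time_s: 3.62
tcp_pos: [0.5543, -0.1013, 0.0405]
eef_rot: [-179.0, -0.7, -71.2]
contact_force: [-7.0, -14.1, 37.4]
gripper_width: 0.0007
```

Run:
```python
from h import *
s=r.get_state();print(s['time_s'],g(s['tcp_pos']),s['tcp_pos'],s['eef_rot'],s['contact_force'],s['moment'])
```

```text
3.6167 [-66.4  -5.2  40.5] [ 0.5542883  -0.10127065  0.04045282] [-178.97824641   -0.74359391  -71.1905382 ] [ -7.04567261 -14.05847824  37.36278311] [-5.25124393  2.40489878 -0.14843817]
```

carry_out:
  plan:
    - [-0.0035, 0.0052, -0.003, -0.001, 0.003, -0.003]
    - [-0.0035, 0.0052, -0.003, -0.001, 0.003, -0.003]
    - [-0.0035, 0.0052, -0.003, -0.001, 0.003, -0.003]

```text
time_s: 3.87
tcp_pos: [0.5506, -0.09, 0.0407]
eef_rot: [-178.9, -1.3, -71.5]
contact_force: [-3.4, -7.7, 22.7]
gripper_width: 0.001
```

Run:
```python
from h import *
import cv2
s=r.get_state();print(s['time_s'],g(s['tcp_pos']),s['tcp_pos'],s['eef_rot'],s['contact_force'],s['moment'])
a=r.capture("scene")[:,:,::-1][150:300,240:440];cv2.imwrite("pics/s3.png",cv2.resize(a,None,fx=4,fy=4,interpolation=cv2.INTER_CUBIC))
```

```text
3.8667 [-54.5  -5.2  40.7] [ 0.55055292 -0.08996602  0.04070147] [-178.88544771   -1.34119328  -71.47672412] [-3.36870396 -7.65068554 22.69929417] [-2.91574399  1.08039992 -0.09363421]
```

View pics/s3.png

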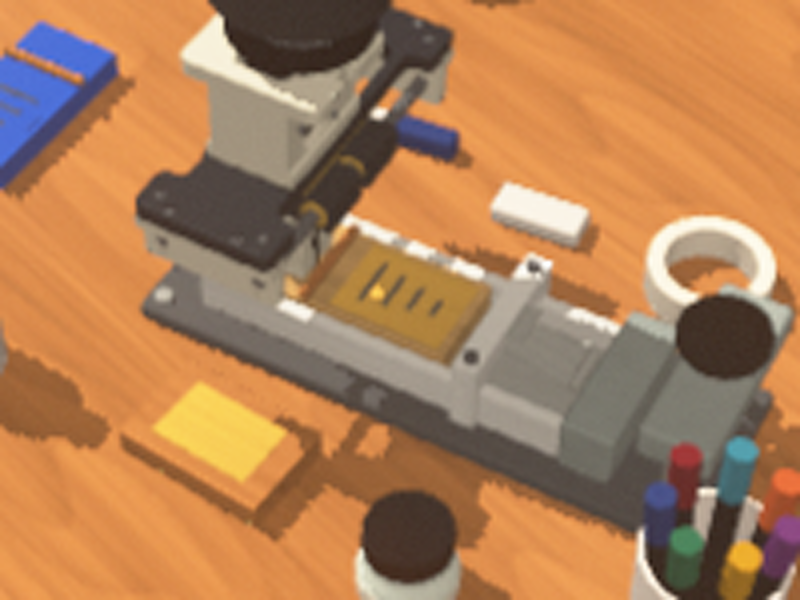

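```bash
cat > st.py <<'E'
from h import *
s=r.get_state();print(round(s['time_s'],2),g(s['tcp_pos']),s['eef_rot'].round(2),'F',s['contact_force'].round(1),'Fguide',(s['contact_force'][:2]@JR).round(1))
print('rotfix',(Ro.from_euler('xyz',[180,0,-71.92],degrees=True)*Ro.from_euler('xyz',s['eef_rot'],degrees=True).inv()).as_rotvec().round(4))
E
python3 st.py
```

```text
3.92 [-53.9  -5.2  40.7] [-178.87   -1.34  -71.48] F [-3.5 -6.1 22.5] Fguide [-4.7  5.3]
rotfix [ 0.0161  0.026  -0.0079]
```

carry_out:
  plan:
    - [-0.0032, 0.006, -0.0034, 0.004, 0.007, -0.002]
    - [-0.0032, 0.006, -0.0034, 0.004, 0.007, -0.002]
    - [-0.0032, 0.006, -0.0034, 0.004, 0.007, -0.002]
    - [-0.0032, 0.006, -0.0034, 0.004, 0.007, -0.002]

```text
time_s: 4.25
tcp_pos: [0.5446, -0.0721, 0.0406]
eef_rot: [-179.5, -0.8, -71.5]
contact_force: [-4.5, -10.9, 27.5]
gripper_width: 0.0003
```

```bash
python3 st.py
python3 - <<'E'
from h import *
import cv2
a=r.capture("scene")[:,:,::-1][150:300,240:440];cv2.imwrite("pics/s4.png",cv2.resize(a,None,fx=4,fy=4,interpolation=cv2.INTER_CUBIC))
E
```

```text
4.25 [-35.6  -5.1  40.6] [-179.49   -0.76  -71.54] F [ -4.5 -10.9  27.5] Fguide [-8.9  7.7]
rotfix [ 0.0098  0.0127 -0.0068]
```

View pics/s4.png

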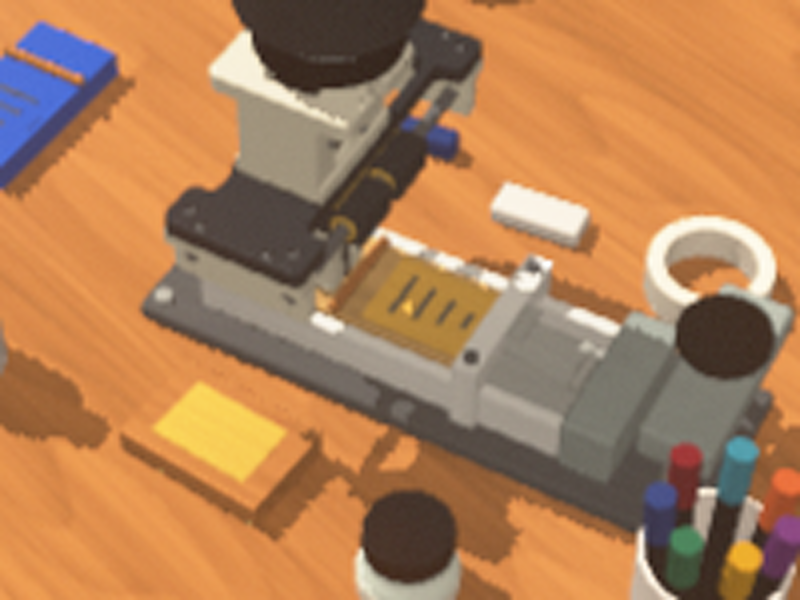

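carry_out:
  plan:
    - [-0.0032, 0.007, -0.0034, 0.002, 0.004, -0.002]
    - [-0.0032, 0.007, -0.0034, 0.002, 0.004, -0.002]
    - [-0.0032, 0.007, -0.0034, 0.002, 0.004, -0.002]
    - [-0.0032, 0.007, -0.0034, 0.002, 0.004, -0.002]

```text
time_s: 4.63
tcp_pos: [0.5376, -0.051, 0.0404]
eef_rot: [-179.7, -0.8, -71.6]
contact_force: [-5.6, -11.2, 29.7]
gripper_width: 0.0006
```

```bash
python3 st.py
```

```text
4.63 [-13.4  -5.   40.4] [-179.74   -0.8   -71.65] F [ -5.6 -11.2  29.7] Fguide [-8.9  8.8]
rotfix [ 0.0119  0.0088 -0.0048]
```

carry_out:
  plan:
    - [-0.0032, 0.007, -0.0034, 0.003, 0.003, -0.001]
    - [-0.0032, 0.007, -0.0034, 0.003, 0.003, -0.001]
    - [-0.0032, 0.007, -0.0034, 0.003, 0.003, -0.001]
    - [-0.0032, 0.007, -0.0034, 0.003, 0.003, -0.001]

```text
time_s: 4.97
tcp_pos: [0.5321, -0.03, 0.0403]
eef_rot: [-179.5, -0.8, -71.5]
contact_force: [-5.6, -14.6, 30.3]
gripper_width: 0.0002
```

```bash
python3 st.py
python3 - <<'E'
from h import *
import cv2
a=r.capture("scene")[:,:,::-1][150:300,240:440];cv2.imwrite("pics/s5.png",cv2.resize(a,None,fx=4,fy=4,interpolation=cv2.INTER_CUBIC))
E
```

```text
4.97 [ 8.3 -6.3 40.3] [-179.55   -0.75  -71.48] F [ -5.6 -14.6  30.3] Fguide [-12.1   9.9]
rotfix [ 0.01    0.0116 -0.0078]
```

View pics/s5.png

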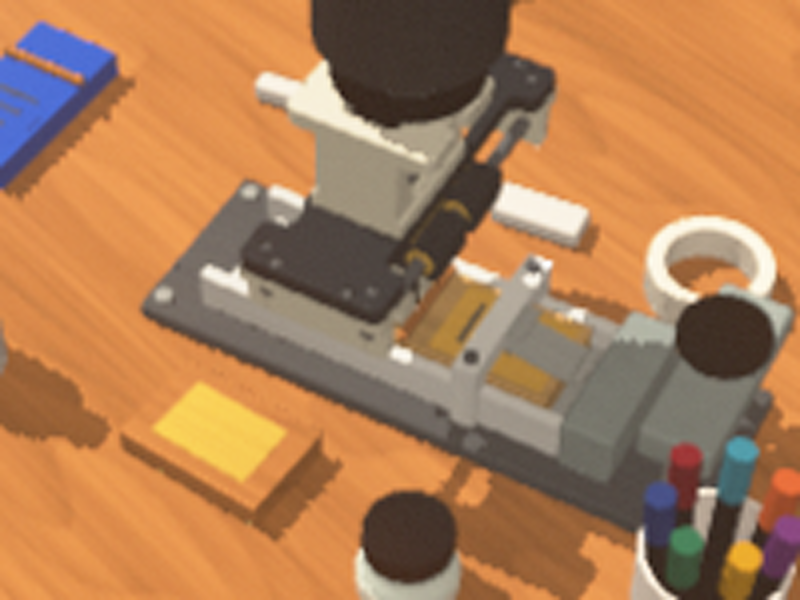

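The block is under the bridge and leaf, with its nose near the stop (crop ~(575,380)). I'll finish gently.

carry_out:
  plan:
    - [-0.0037, 0.006, -0.0034, 0.003, 0.003, -0.002]
    - [-0.0037, 0.006, -0.0034, 0.003, 0.003, -0.002]

```text
time_s: 5.18
tcp_pos: [0.5289, -0.0205, 0.0402]
eef_rot: [-179.4, -0.7, -71.5]
contact_force: [-2.5, -12.1, 26.5]
gripper_width: 0.0002
```

```bash
python3 st.py
python3 - <<'E'
from h import *
import cv2
a=r.capture("scene")[:,:,::-1][180:285,300:450];cv2.imwrite("pics/s6.png",cv2.resize(a,None,fx=5.3,fy=5.3,interpolation=cv2.INTER_CUBIC))
E
```

```text
5.18 [18.3 -6.1 40.2] [-179.36   -0.68  -71.5 ] F [ -2.5 -12.1  26.5] Fguide [-10.7   6.1]
rotfix [ 0.0078  0.0144 -0.0074]
```

View pics/s6.png

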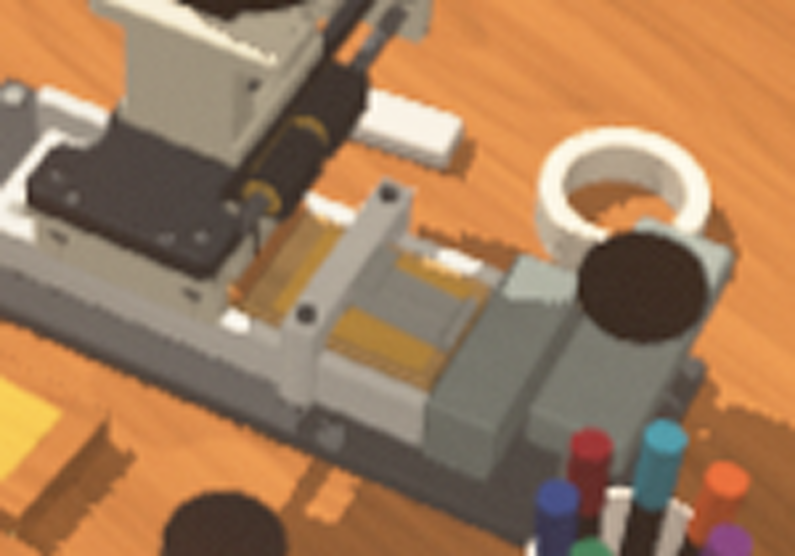

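carry_out:
  plan:
    - [-0.0033, 0.0055, -0.0034, 0.002, 0.003, -0.002]

```text
time_s: 5.32
tcp_pos: [0.5275, -0.016, 0.0401]
eef_rot: [-179.3, -0.7, -71.5]
contact_force: [5.9, -29.9, 23.7]
gripper_width: 0.0005
```

carry_out:
  plan:
    - [-0.0033, 0.0055, -0.0034, 0.002, 0.003, -0.002]

```text
time_s: 5.4
tcp_pos: [0.5272, -0.0151, 0.0402]
eef_rot: [-179.3, -1.0, -71.4]
contact_force: [18.7, -63.4, 12.5]
gripper_width: 0.0004
```

```bash
python3 st.py
```

```text
5.4 [24.  -6.2 40.2] [-179.29   -0.96  -71.41] F [ 18.7 -63.4  12.5] Fguide [-66.1   1.9]
rotfix [ 0.012   0.0171 -0.009 ]
```

Hard stop at guide x 24.0, where 24.5 was expected for home. Now relax and release.

carry_out:
  plan:
    - [0, 0.0005, -0.001, 0, 0, 0]

```text
time_s: 5.48
tcp_pos: [0.5281, -0.0171, 0.0407]
eef_rot: [-179.2, -1.2, -71.4]
contact_force: [-0.9, 0.8, 0.1]
gripper_width: 0.0003
```

```bash
python3 st.py
python3 - <<'E'
from h import *
import cv2
a=r.capture("scene")[:,:,::-1][180:285,300:450];cv2.imwrite("pics/s7.png",cv2.resize(a,None,fx=5.3,fy=5.3,interpolation=cv2.INTER_CUBIC))
E
```

```text
5.48 [21.8 -6.5 40.7] [-179.23   -1.16  -71.38] F [-0.9  0.8  0.1] Fguide [1.1 0.6]
rotfix [ 0.0149  0.019  -0.0095]
```

View pics/s7.png

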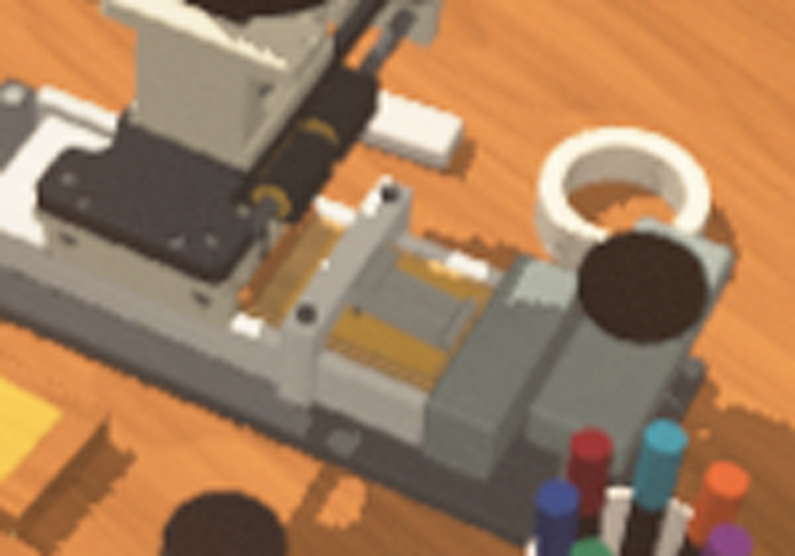

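carry_out:
  plan:
    - [0, 0, 0.006, 0, 0, 0]
    - [0, 0, 0.012, 0, 0, 0]
    - [0.002, -0.006, 0.02, 0, 0, 0]
    - [0.005, -0.015, 0.03, 0, 0, 0]
    - [0.008, -0.025, 0.03, 0, 0, 0]
    - [0.008, -0.025, 0.03, 0, 0, 0]
    - [0, 0, 0, 0, 0, 0]

```text
time_s: 6.12
tcp_pos: [0.5498, -0.0897, 0.1742]
eef_rot: [-179.4, -1.1, -71.2]
contact_force: [1.9, -0.3, 0.8]
gripper_width: 0.0004
```

```bash
python3 st.py
python3 - <<'E'
from h import *
import cv2
s=r.get_state(); print(s['tcp_pos'],s['eef_rot'])
cv2.imwrite("pics/w8.png",r.capture("wrist")[:,:,::-1])
cv2.imwrite("pics/t8full.png",r.capture("top")[:,:,::-1])
a=r.capture("scene")[:,:,::-1][180:285,270:450];cv2.imwrite("pics/s8.png",cv2.resize(a,None,fx=4.4,fy=4.4,interpolation=cv2.INTER_CUBIC))
E
```

```text
6.12 [-54.   -4.6 174.2] [-179.38   -1.1   -71.25] F [ 1.9 -0.3  0.8] Fguide [-0.9 -1.7]
rotfix [ 0.0148  0.0164 -0.0118]
[ 0.54982563 -0.08967831  0.17418276] [-179.37601465   -1.10140398  -71.24786955]
```

View pics/s8.png

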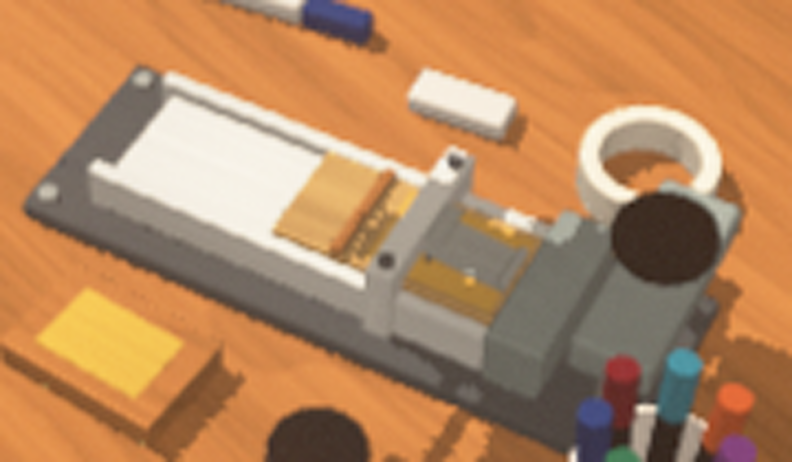

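View pics/w8.png

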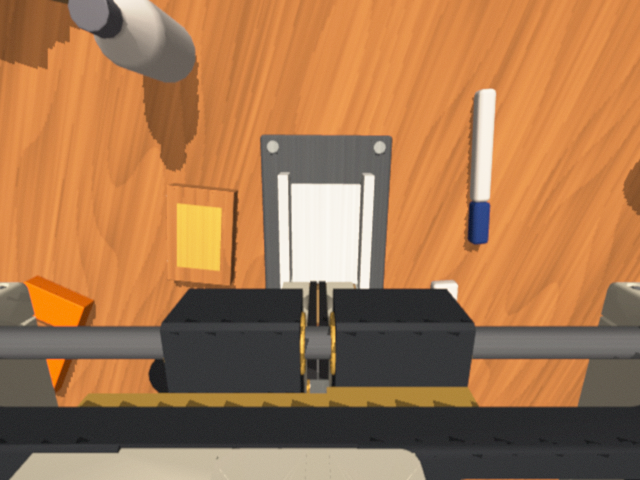

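Run:
```python
from h import *
print('tail L/R z40',g(sc(275,229,.040)),g(sc(328,150,.040)))
print('wall end',g(sc(92,165,.036)),'screws',g(sc(387,261,.06)),g(sc(456,160,.06)))
for z in(.0225,.031): print('plate back corners',z,g(sc(118,163,z)),g(sc(172,96,z)))
import cv2
a=cv2.imread("pics/t8full.png")[225:355,230:430]
cv2.imwrite("pics/t8c.png",cv2.resize(a,None,fx=4,fy=4,interpolation=cv2.INTER_CUBIC))
a=cv2.imread("pics/s8.png")[60:300,60:440]
cv2.imwrite("pics/s8z.png",cv2.resize(a,None,fx=2,fy=2,interpolation=cv2.INTER_CUBIC))
```

```text
tail L/R z40 [  4. -30.  40.] [ 1.4 28.2 40. ]
wall end [-98.3 -35.6  36. ] screws [ 67.6 -36.   60. ] [67.1 36.8 60. ]
plate back corners 0.0225 [-94.9 -18.1  22.5] [-95.6  35.8  22.5]
plate back corners 0.031 [-90.3 -24.4  31. ] [-91.  29.  31.]
```

View pics/s8z.png

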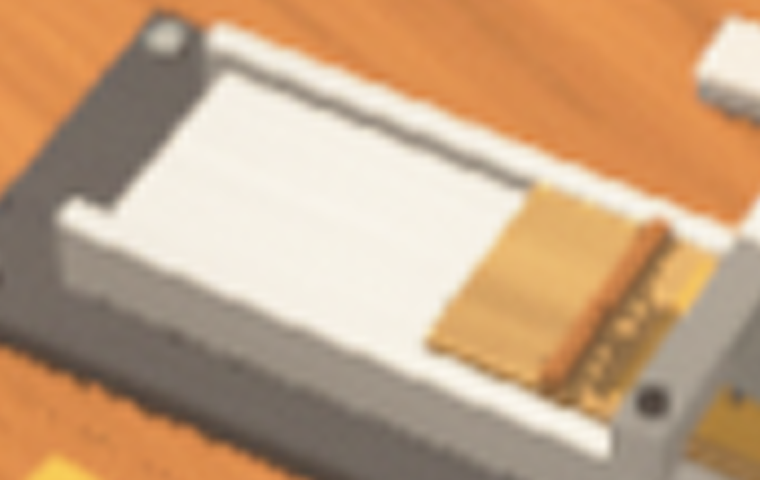

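View pics/t8c.png

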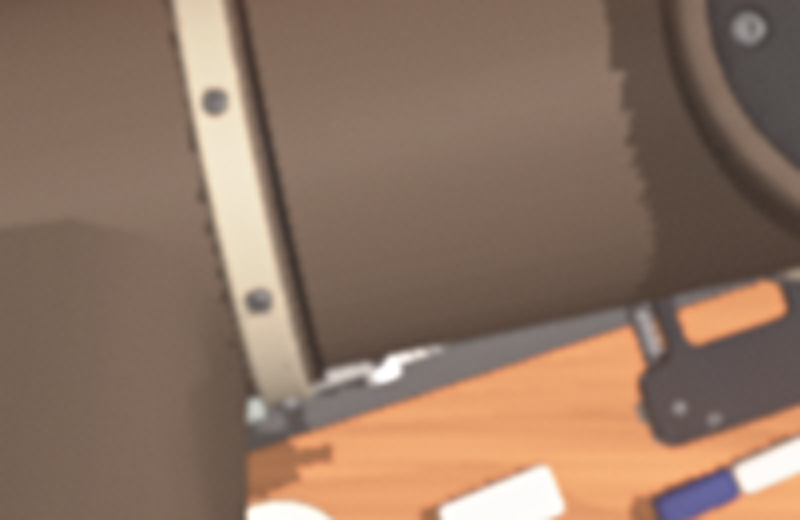

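Scene view: the tail edge is at guide x≈3, where 2 is home. The plate's back corner matches the raised height (31 mm). The arm blocks the top view, so I'll move it aside for one more check.

carry_out:
  plan:
    - [0.01, -0.035, 0.01, 0, 0, 0]
    - [0.01, -0.035, 0.01, 0, 0, 0]
    - [0.01, -0.035, 0.0, 0, 0, 0]
    - [0.01, -0.035, 0, 0, 0, 0]
    - [0.01, -0.035, 0, 0, 0, 0]
    - [0.01, -0.035, 0, 0, 0, 0]
    - [0.01, -0.035, 0, 0, 0, 0]
    - [0, 0, 0, 0, 0, 0]
    - [0, 0, 0, 0, 0, 0]

```text
time_s: 7.02
tcp_pos: [0.6121, -0.3329, 0.1744]
eef_rot: [179.2, -0.1, -70.6]
contact_force: [0.0, 0.2, 0.2]
gripper_width: 0.0007
```

```bash
python3 st.py
python3 - <<'E'
from h import *
import cv2
f=r.capture("top")[:,:,::-1]
cv2.imwrite("pics/t9full.png",f);a=f[225:355,230:430]
cv2.imwrite("pics/t9c.png",cv2.resize(a,None,fx=4,fy=4,interpolation=cv2.INTER_CUBIC))
E
```

```text
7.02 [-304.5   11.7  174.4] [ 1.7923e+02 -1.3000e-01 -7.0590e+01] F [0.  0.2 0.2] Fguide [ 0.2 -0.1]
rotfix [ 0.0065 -0.012  -0.0232]
```

View pics/t9c.png

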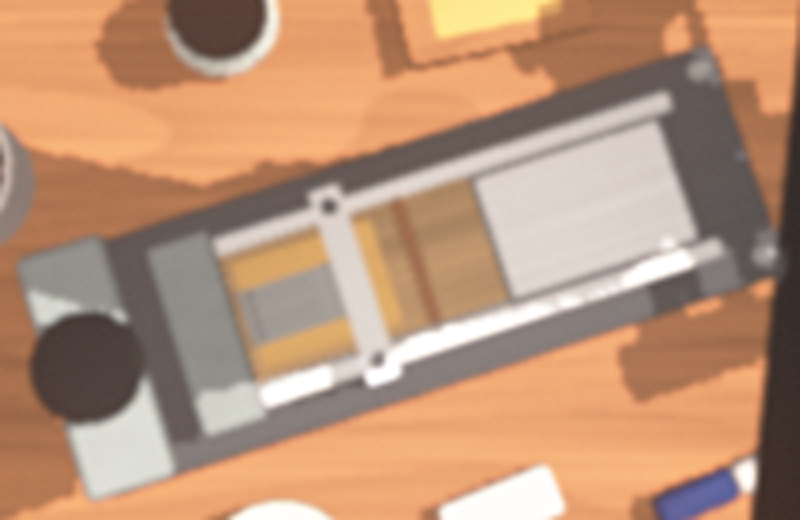

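View pics/t9full.png

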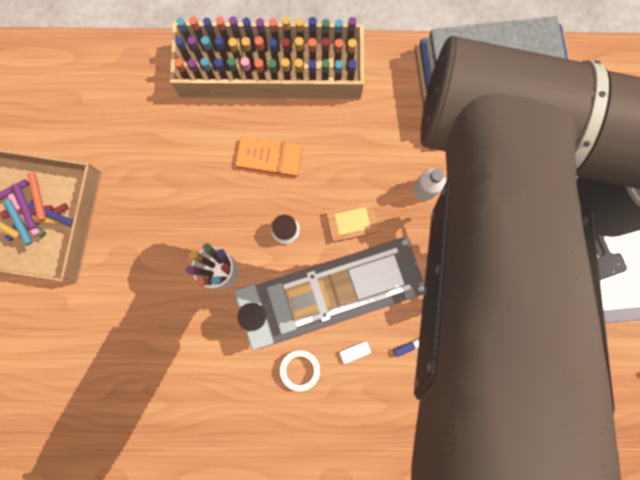

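Run:
```python
from h import *
print(g(top(472,180,.040)),g(top(509,300,.040)),'ridge',g(top(396,203,.045)),g(top(434,323,.045)), 'nose/stop',g(top(222,250,.04)),g(top(262,378,.04)))
for z in (.0225,.031): print('plate',z,g(top(658,121,z)),g(top(695,238,z)))
print(r.close_job())
```

```text
[  1.2 -28.   40. ] [ 2.3 29.  40. ] ridge [ 37.8 -28.3  45. ] [38.2 28.4 45. ] nose/stop [119.5 -32.5  40. ] [119.5  28.   40. ]
plate 0.0225 [-92.  -28.7  22.5] [-90.6  28.3  22.5]
plate 0.031 [-90.5 -28.2  31. ] [-89.1  28.4  31. ]
the job is handed in; nothing more can be done
None
```

The die block is loaded and the job is handed in at about 7 s of the 42 s allowed; `close_job` gave no verdict.

**What I did:** I pressed the bare tail with the closed fingers until the plate was fully down, with the fingertip at about 40.5 mm. I kept pressing with roughly 22–37 N while sliding the block under the bridge and leaf. Near the stop the forward force rose to 66 N and the downward force fell to 12 N. I then eased off, lifted the fingers clear and moved the arm away.

**Last checks:**
- **Home position:** the tail edge is at guide x ≈ 1–2 mm from the top camera and about 3 mm from the scene camera; home is 2 mm. Sideways it is within about 1 mm of the centre line.
- **Plate:** its back corners match the raised height of 31 mm, so it has sprung back up behind the block.
- **Bystanders:** those still visible in the last top view look unmoved; the arm hid part of the marker.
- **Robot:** the force reading is about zero, so it is touching nothing.

**What did not go to plan:**
- The first press overshot to about 76 N on the fingers for a moment, then I eased it to about 10 N before sliding. That is under the 120 N wrist limit.
- The fingertip sat about 5–6 mm off the centre line during the slide, but the side walls kept the block straight.
- The visible nose edge at the stop read 119.5 mm instead of 122 mm, which would be about 2.5 mm short. The stop's top partly hides that edge, so I relied on the tail edge and the hard stop felt there.

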